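Load a vial tray onto an autosampler

TASK

Load the vial tray on the autosampler: carry it over level, lay it on the deck and, with the rear fence as a guide, slide it gently until its holes drop over the two locating pins and it lies flush. Then swing the clip fully round so that its nose holds down the tray's front edge, and let go. Never force the tray down or jam it against the pins, and leave the other things on the bench alone.

Things in the scene. Friction and masses are not known exactly. Their poses are not given: they have to be found in the camera images.
- autosampler: White box, fixed on the bench, 250 mm (x) by 290 mm (y), flat metal deck on top, 60 mm above the bench. Origin at bench height under the tray's nominal place; x to the rear, y along the fence, z up. Front to the robot, yaw up to 0.2 rad. All deck positions in these texts are in its frame, heights above the deck. Its parts do not give way; keep the force between tray and it well under 30 N.
- pins_nominal (a point): On the deck at (-30, 0) mm: nominal middle between the two upright steel locating pins (bullet-nosed, 8 mm thick, 4.8 mm high, 66 mm to either side along y). Their bar is clamped in slots where the last set-up left it: both pins are shifted together along y by an unknown amount, up to 16 mm either way (seen by camera or found by feel); their x is exact.
- fence (a point): Middle of the top of the rear fence's front face: a steel bar along y, 14 mm high, front face at x = +60.5 mm, y from -110 to +110 mm. A tray flat against it has its holes in line with the pins (0.5 mm off). Behind it: rinse port (28 mm thick, 30 mm high) at (98, 15) mm and a needle column (30 mm thick, 120 mm high) at (98, 118) mm, its arm reaching over the port.
- tray: Loose vial tray, 0.36 to 0.54 kg: flat plate 120 mm (x) by 220 mm (y), 8 mm thick; 16 vials fixed in a guide sheet amid it, caps up to 40 mm. Origin at the centre of the underside. Starts flat on the bench, yaw up to 0.5 rad. Seated, its axes lie along the autosampler's (one way round only), origin at x = 0 +-1 mm, y = the pins' shift, height 0. Friction on the deck about 0.6: slides at 2 to 5 N.
- tray_handle (a point): Middle of the tray's black handle bar, 73 mm above the tray's underside: 60 mm long in the tray's x, 12 mm thick in its y, from 64 to 82 mm above the underside, on two thin posts 48 mm apart; nothing else of the tray is higher than 40 mm.
- tray_hole (a point): Centre of the round 10 mm through hole in the plate's -y end, at the underside, (-30, -66) mm in the tray's frame. The slot in the other end, 10 mm (x) by 12 mm (y), is at (-30, +66) mm. Standing on the pins and not in the holes, the tray is 4.8 mm up at the pins and its rear edge rests on the deck; over the pins it drops flush by its own weight.
- clip (a joint): Steel swing clip at the deck's front, turning about an upright axis at (-82, 0) mm: 0 open; 1.571 rad fully round at its stop, nose to +x over the tray's front edge. Turns clockwise seen from above, starts at 0 to 0.25 rad, stays where left, takes 1 to 2 N at its post. Its flat bar is 10.5 to 16.5 mm above the deck: it clears a seated tray but hits one standing on the pins.
- clip_post (a point): Top centre of the clip's black upright thumb post: 12 mm thick, 28 mm high, top 44.5 mm above the deck, 36 mm from the clip's axis on the tail opposite the nose. At joint value q it is at x = -82 - 36 sin q, y = -36 cos q (mm).
- rinse_bottle: White plastic bottle, 72 mm thick, 150 mm high, on the bench beyond the work; origin under its centre. Leave alone.
- beaker: Empty glass beaker, 70 mm thick, 75 mm high, on the bench far left; origin under its centre. Leave alone.
- carton: Cardboard carton, 90 x 120 x 55 mm, on the bench far right; origin under its centre. Leave alone.

How it is judged:
On the way:
1. the tray lies flush on the deck with both pins in its holes (z of tray in the frame of autosampler between 0.058 and 0.062 m and angle between tray's own z axis and vertical below 0.02 rad and angle between the y axis of tray and the y axis of autosampler, either way round below 0.05 rad and x of tray in the frame of autosampler between -0.004 and 0.004 m and y of tray in the frame of autosampler between -0.02 and 0.02 m), for 0.2 s.
At the end, for the whole second after the job is handed in: The tray is released, at rest and flush on the deck (2 mm, 0.02 rad) with both pins in its holes (within 4 mm across and 20 mm along the fence of the nominal place, 0.05 rad in yaw), and the clip is turned to at least 1.40 rad, its nose over the tray's front edge (all of step 1 and value of joint clip above 1.4 rad and linear speed of tray below 0.02 m/s); the robot touches nothing.
It fails at once if the tray is pressed, dropped or jammed on the autosampler with more than 30 N (contact force between tray and autosampler above 30 N).
It fails at once if the tray is tipped more than 0.3 rad (17 degrees) (angle between tray's own z axis and vertical above 0.3 rad).
It fails at once if the rinse bottle, the beaker or the carton is moved more than 20 mm (distance of any of rinse_bottle, beaker, carton from where it was at the start of the episode above 0.02 m).
It also fails if it takes over 54 s, if anything falls off the work surface, if the arm or the gripper's body presses on something with over 40 N, if the wrist force passes 120 N, or if a joint passes its speed limit or range.

ROBOT

A 6-joint arm with a two-finger parallel gripper is mounted at the origin on the work surface. World frame = base frame: x ahead of the robot, y to its left, z up, the work surface at z = 0. Lengths are in m, angles in rad, forces in N, time in s.
With the tool pointing down it reaches from about 0.35 to 0.8 m from the base axis. Payload 7.3 kg.
Tool frame: the origin (TCP) lies between the finger pads; the fingertips stand 22 mm ahead of it and the grasp point (between the pads) lies 3 mm ahead of it; z points along the fingers, y is the direction in which the jaws open and shut (so a half turn about z gives the same grasp; the last joint's range is limited). The gripper opens to 85 mm and grips with 20 to 120 N. Pads are 22 mm wide; open, the fingers measure 114 mm over their backs; the gripper's body (76 mm by 85 mm) begins 54 mm behind the grasp point. The pads swing forward as they close: fully open they stand 13 mm farther back than shut.
Start: joints at [1.071, 0.342, 1.524, -0, 1.275, -0.146], TCP at [0.182, 0.493, 0.253] pointing down, gripper open.
Joint ranges: [-2.53, 2.53], [-0.77, 2.02], [0.04, 2.7], [-1, 4.14], [0.28, 2.66], [-3.11, 3.11]. Speed limits (rad/s): [2.57, 2.57, 3.14, 3.14, 3.14, 3.14].

INTERFACE

Orientations are given as a unit quaternion [w, x, y, z].
In Python, from rig import arm gives the robot as it stands.
- The arm moves only by the tool play_rows, never from a script. Its argument "commands" is a list of rows, each a list of 6 numbers: the shift along the world's x, y, z scaled (see below), then the turn, a rotation vector about the world's x, y, z scaled (see below). In form: [[dx, dy, dz, wx, wy, wz], ...]. A call has 1 to 5 rows; each row is the pose to reach, as a shift and turn from the pose commanded when the call began; what a row does not reach only later rows make up. The controller multiplies each number of a shift by 100 cm and each number of a turn by 0.5 rad. A row lasts 1/8 s, in which the tool goes at most 62.5 mm and 10.7 degrees, less where a joint would pass 70% of its speed; a pose out of reach is approached as far as the arm can. A call with a number of a shift or a turn outside -1 to 1 is refused whole. A call with a gripper value outside its range is refused whole. "hand" is the opening in per cent of the stroke, from 0 (shut) to 100 (fully open), set as the call begins (left out, the last holds). The fingers move at their own pace and stop on an object; "newtons" is the grip in N (left out, the last holds). Time passes only in rows, so rows that repeat a pose let the fingers close. It gives the time, the measured TCP pose, the force and the opening at its end, in the units of the state.
- arm.read_state(): the state, without advancing time (a new reading comes with each control period).
- arm.snapshot(name): name is "side" or "top" or "wrist"; returns a dict with "img" (400x640x3 uint8, red, green, blue), "fx", "fy", "cx", "cy" (pixels), "k1" (the pictures are not rectified: a ray, as slopes to the right and down, at radius r is drawn at 1 + k1 r^2 times it, then the intrinsics apply), "rvec" (rotation vector, rad) and "tvec" (3), from world to camera coordinates, as OpenCV has them; the wrist camera has in their place "mount" (4x4, takes a point from camera to tool coordinates, whose origin is the TCP and whose axes are the flange's). Camera axes: x right, y down, z forward; pixel columns grow to the right and rows downward; lengths in m; the calibration is good to about 2 mm. A picture is of the moment at which its call begins: read the wrist's pose just before it. There is no depth.
- arm.hand_in(): hands the job in, once; it reports no verdict.
Trained networks look in a picture, given as the dict that the camera call returned (one of the last four; its "shot" number tells which), for a name from the list of things; names that differ only in an ending like _2 or _b are one class to them, and where a whole thing is asked for, a point or a joint stands for the part that bears it (a point fixed in the world has none). Each returns a list of dicts, best first, with "p" (0 to 1); they miss things now and then, are a little off and sometimes report something else, mostly with a low value. They report only what shows in the picture. A call takes as long as a camera call.
- arm.cut_out(query, picture): "pixels" (400x640 bool, what is visible of it) and "extent" ([left, top, width, height] as shares, 0 to 1, of the picture: columns of its width, rows of its height, round what is visible of it).
- arm.spot_point(query, picture): "position" ([column, row] as shares, 0 to 1, of the picture: columns of its width, rows of its height: a listed point, or the origin of a listed thing).
The state is a dict: "clock": time; "qpos": joint angles; "qvel": joint speeds; "tau": joint torques, N m; "eef_pos": TCP position; "tool_rot": TCP orientation; "wrist_force": force on the tool from outside, world axes, zero at the start; "ft_torque": the same for the moment, N m; "opening": finger opening in m.
Only numpy, scipy, OpenCV 4.12 (cv2) and the standard library are available. Lean on these libraries where they do the work, as an engineer would, in place of code of your own. Each camera call takes 0.05 s, during which the arm holds its last target.

## Working session

There is one attempt and no reset: what is moved stays moved. The work goes in short steps, Python scripts to look and compute and a tool call to move; the robot and the scene stay as the last step left them, time stands still between calls to the robot, and variables do not carry over. Pictures are saved under pics/ and viewed, and the job is handed in when it is done.

Besides the shell and the picture viewer there is one more tool, called after ">>>" by a JSON object that holds its "api" and its "payload". play_rows: Moves the arm, as the interface text tells. Its arguments: {"type":"object","properties":{"commands":{"type":"array"},"hand":{"type":"number"},"newtons":{"type":"number"}},"required":["commands"]}

```bash
ls; mkdir -p pics; cat > h.py <<'E'
import numpy as np, cv2
from rig import arm
from scipy.spatial.transform import Rotation as R
def cam(s,st=None):
    K=np.array([[s['fx'],0,s['cx']],[0,s['fy'],s['cy']],[0,0,1]]);d=np.array([s['k1'],0,0,0,0.])
    if 'mount' in s:
        M=np.array(s['mount']);q=st['tool_rot'];T=np.eye(4);T[:3,:3]=R.from_quat([q[1],q[2],q[3],q[0]]).as_matrix();T[:3,3]=st['eef_pos']
        W=np.linalg.inv(T@M);return K,d,W[:3,:3],W[:3,3]
    return K,d,cv2.Rodrigues(np.array(s['rvec'],float))[0],np.array(s['tvec'],float)
def proj(C,P):
    K,d,Rm,t=C
    return cv2.projectPoints(np.atleast_2d(P).astype(float),cv2.Rodrigues(Rm)[0],t,K,d)[0].reshape(-1,2)
def back(C,uv,z):
    K,d,Rm,t=C
    n=cv2.undistortPoints(np.array(uv,float).reshape(-1,1,2),K,d).reshape(-1,2)
    D=np.c_[n,np.ones(len(n))]@Rm; o=-Rm.T@t
    return o+D*((z-o[2])/D[:,2])[:,None]
def save(s,n): cv2.imwrite('pics/'+n,s['img'][:,:,::-1])
E
python3 - <<'E'
from h import *
np.set_printoptions(precision=4,suppress=True)
st=arm.read_state();print(st)
for n in['top','side','wrist']:
    s=arm.snapshot(n);save(s,n+'0.png');C=cam(s,st);print(n,s['shot'],s['fx'],s['k1'],'campos',-C[2].T@C[3])
    for q,z in[('autosampler',0),('fence',.074),('pins_nominal',.06),('tray',0),('tray_handle',.073),('tray_hole',0),('clip_post',.1045),('rinse_bottle',0),('beaker',0),('carton',0)]:
        r=arm.spot_point(q,s)
        for x in r[:2]:
            uv=np.array(x['position'])*[640,400];print(q,round(x['p'],2),uv,back(C,uv,z)[0])
E
```

```text
pics
{'clock': 0.0, 'qpos': array([ 1.071 ,  0.3427,  1.525 , -0.    ,  1.2754, -0.146 ]), 'qvel': array([-0.0005,  0.0004, -0.0009,  0.0004, -0.001 , -0.002 ]), 'tau': array([  0.0018, -43.3667, -24.6018,  -0.0001,   0.0077,  -0.    ]), 'eef_pos': array([0.1817, 0.4922, 0.2526]), 'tool_rot': array([-0.0002,  0.176 ,  0.9844, -0.0007]), 'wrist_force': array([ 0.2162, -0.4557,  0.2348]), 'ft_torque': array([-0.0594, -0.0399, -0.0151]), 'opening': 0.08529430267482715}
top 1 438.4059055770653 -0.055574850057753554 campos [0.4157 0.0004 1.3883]
autosampler 0.84 [280.128 216.52 ] [0.5994 0.1588 0.    ]
autosampler 0.51 [343.104 150.92 ] [ 0.8218 -0.0379  0.    ]
fence 0.79 [274.112 192.68 ] [0.6626 0.1721 0.074 ]
fence 0.47 [289.216 235.48 ] [0.533  0.1204 0.074 ]
pins_nominal 0.69 [280.576 221.48 ] [0.5763 0.1499 0.06  ]
tray 0.65 [386.624 246.2  ] [ 0.5142 -0.1819  0.    ]
tray_handle 0.7 [387.392 243.6  ] [ 0.5168 -0.1746  0.073 ]
tray_handle 0.66 [271.68 191.8 ] [0.6653 0.1798 0.073 ]
tray_hole 0.59 [404.672 257.88 ] [ 0.479 -0.239  0.   ]
clip_post 0.44 [289.216 238.8  ] [0.5205 0.11
[... 527 characters left out ...]
81  0.06  ]
tray 0.71 [356.288 198.2  ] [ 0.5272 -0.1901  0.    ]
tray_handle 0.6 [359.296 183.68 ] [ 0.5175 -0.1762  0.073 ]
tray_hole 0.95 [369.92 192.6 ] [ 0.4787 -0.2342  0.    ]
tray_hole 0.35 [323.52 263.  ] [0.5971 0.1629 0.    ]
clip_post 0.47 [357.184 154.6  ] [ 0.5382 -0.3387  0.1045]
clip_post 0.45 [353.024 229.08 ] [0.5157 0.122  0.1045]
rinse_bottle 0.71 [269.504 215.   ] [ 0.8216 -0.0484  0.    ]
beaker 0.78 [360.  383.4] [0.4644 0.515  0.    ]
beaker 0.43 [372.48 192.8 ] [ 0.4691 -0.234   0.    ]
carton 0.8 [357.632 154.6  ] [ 0.548  -0.5404  0.    ]
wrist 3 279.0952540775232 -0.020664044147874202 campos [0.1148 0.5175 0.3747]
beaker 0.73 [387.52 330.68] [0.4661 0.5083 0.    ]
```

```bash
python3 - <<'E'
import cv2
a=cv2.imread('pics/top0.png');cv2.imwrite('pics/top0c.png',cv2.resize(a[150:310,220:440],None,fx=3.6,fy=3.6,interpolation=cv2.INTER_CUBIC))
a=cv2.imread('pics/side0.png');cv2.imwrite('pics/side0c.png',cv2.resize(a[130:300,230:430],None,fx=3.5,fy=3.5,interpolation=cv2.INTER_CUBIC))
E
```

```text
(no output)
```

View pics/top0c.png

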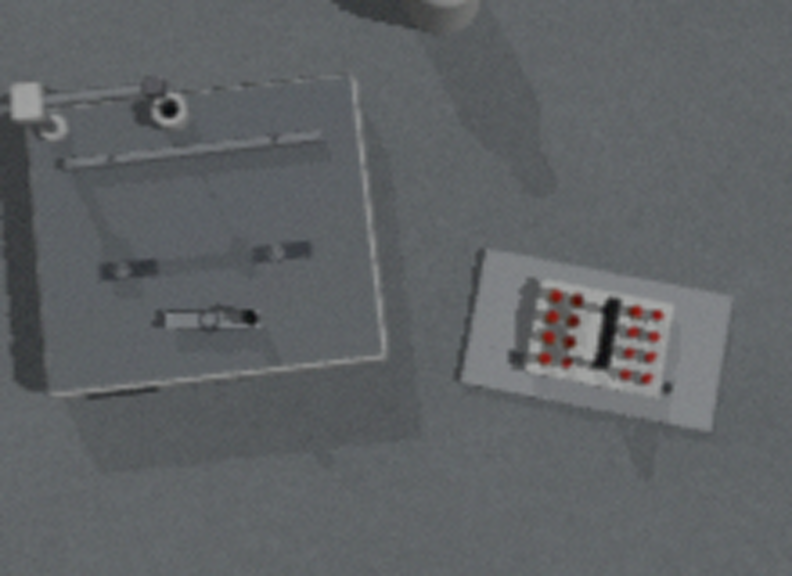

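View pics/side0c.png

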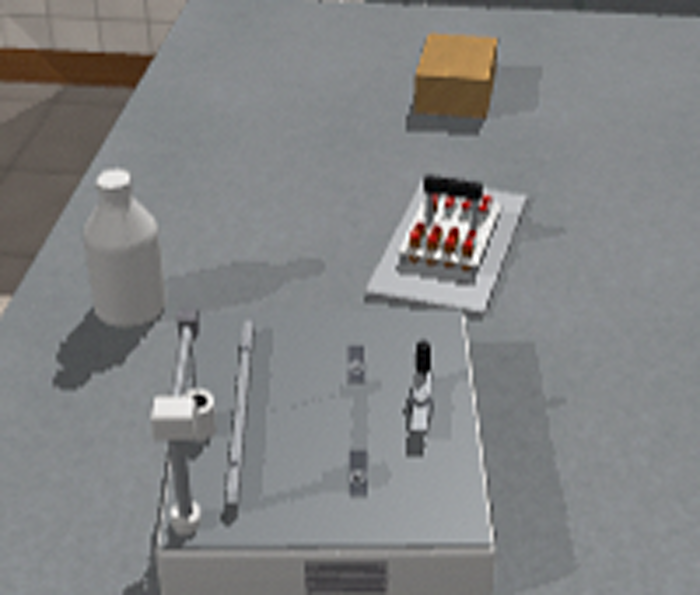

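```bash
python3 - <<'E'
from h import *
np.set_printoptions(precision=4,suppress=True)
st=arm.read_state();print(st['clock'])
s=arm.snapshot('top');C=cam(s)
s2=arm.snapshot('wrist');print(np.array(s2['mount']))
cr=lambda p:np.array(p,float)/3.6+[220,150]-.36
print('deck',back(C,cr([(353,76),(385,355),(52,394)]),.06))
f=back(C,cr([(62,164),(320,137)]),.074);print('fence ends',f);d=f[0]-f[1];print('yaw',np.arctan2(-d[0],d[1]),np.linalg.norm(d))
p=back(C,cr([(122,270),(278,252)]),.0648);d=p[0]-p[1];print('pins',p,np.linalg.norm(d),np.arctan2(-d[0],d[1]))
print('post',back(C,cr([(249,317)]),.1045))
t=back(C,cr([(516,357),(667,388)]),.004);d=t[0]-t[1];print('tray holes',t,np.linalg.norm(d),np.arctan2(-d[0],d[1]))
t=back(C,cr([(484,249),(732,296),(712,432),(460,381)]),.008);print('tray corners',t,t.mean(0));d=t[0]-t[1]+t[3]-t[2];print(np.arctan2(-d[0],d[1]),np.linalg.norm(t[0]-t[1]))
t=back(C,cr([(612,302),(604,366)]),.082);print('handle',t,t.mean(0),np.linalg.norm(t[0]-t[1]))
E
```

```text
1.65
[[ 0.0001 -0.9598 -0.2807  0.0716]
 [ 1.     -0.      0.0004  0.0004]
 [-0.0004 -0.2807  0.9598 -0.122 ]
 [ 0.      0.      0.      1.    ]]
deck [[0.7383 0.0414 0.06  ]
 [0.4988 0.0071 0.06  ]
 [0.4579 0.2856 0.06  ]]
fence ends [[0.6517 0.2861 0.074 ]
 [0.6809 0.0674 0.074 ]]
yaw 0.13277471498375415 0.22066094861566313
pins [[0.5637 0.2314 0.0648]
 [0.5827 0.0999 0.0648]] 0.1328404931377554 0.1438047247467379
post [[0.5237 0.1185 0.1045]]
tray holes [[ 0.5037 -0.107   0.004 ]
 [ 0.4803 -0.2391  0.004 ]] 0.1340801347929635 -0.17580774392647772
tray corners [[ 0.5975 -0.0772  0.008 ]
 [ 0.5618 -0.2956  0.008 ]
 [ 0.4432 -0.2774  0.008 ]
 [ 0.4813 -0.0584  0.008 ]] [ 0.521  -0.1771  0.008 ]
-0.16730009184257924 0.22127938678389644
handle [[ 0.5464 -0.1799  0.082 ]
 [ 0.4933 -0.1736  0.082 ]] [ 0.5198 -0.1768  0.082 ] 0.05343122917400977
```

View pics/wrist0.png

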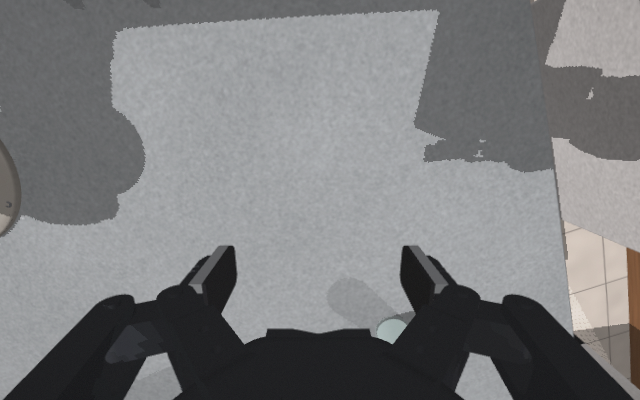

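>>> {"api": "play_rows", "payload": {"commands": [[0.42,-0.335,0,0,0,0.36],[0.42,-0.335,0,0,0,0.36],[0.42,-0.335,0,0,0,0.36],[0.42,-0.335,0,0,0,0.36],[0.42,-0.335,0,0,0,0.36]]}}

```text
clock: 2.38
eef_pos: [0.4235, 0.2997, 0.2535]
tool_rot: [0.0, 0.087, 0.996, 0.0]
wrist_force: [-0.2, -0.2, -0.1]
opening: 0.0853
```

>>> {"api": "play_rows", "payload": {"commands": [[0.17,-0.135,0,0,0,0],[0.17,-0.135,0,0,0,0],[0.17,-0.135,0,0,0,0],[0.17,-0.135,0,0,0,0],[0.17,-0.135,0,0,0,0]]}}

```text
clock: 3.0
eef_pos: [0.5933, 0.1643, 0.2525]
tool_rot: [-0.0, 0.088, 0.996, -0.0]
wrist_force: [-0.4, 1.2, 0.2]
opening: 0.0858
```

```bash
python3 - <<'E'
from h import *
np.set_printoptions(precision=4,suppress=True)
st=arm.read_state();print(st['clock'],st['eef_pos'],st['tool_rot'],abs(st['qvel']).max())
s=arm.snapshot('wrist');save(s,'wrist1.png');np.save('st1.npy',np.array([st],dtype=object));s.pop('x',0);np.save('s1.npy',np.array([s],dtype=object))
E
```

```text
3.0 [0.5933 0.1643 0.2525] [-0.0003  0.0884  0.9961 -0.0001] 0.04864694502716205
```

View pics/wrist1.png

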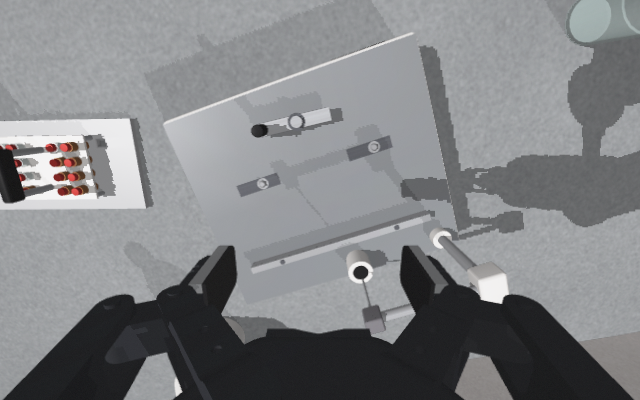

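```bash
python3 - <<'E'
import cv2
a=cv2.imread('pics/wrist1.png');cv2.imwrite('pics/w1c.png',cv2.resize(a[85:285,225:445],None,fx=3,fy=3,interpolation=cv2.INTER_CUBIC))
E
```

```text
(no output)
```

View pics/w1c.png

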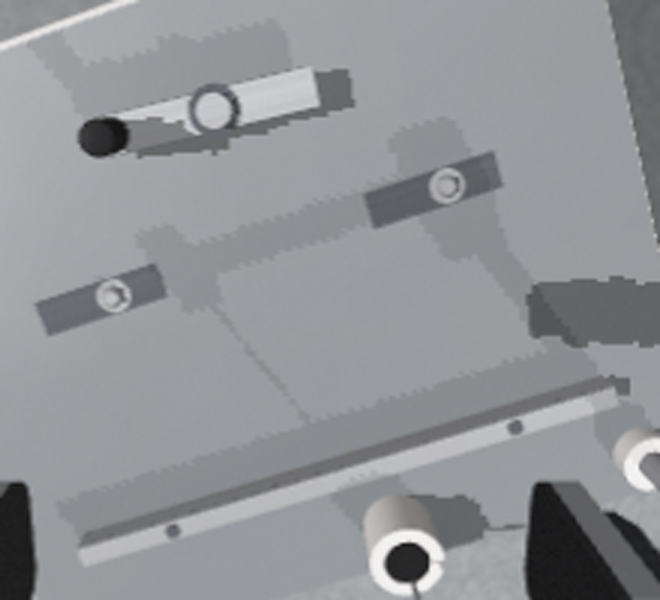

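```bash
cat > fit.py <<'E'
from h import *
from scipy.optimize import least_squares
np.set_printoptions(precision=4,suppress=True)
st=np.load('st1.npy',allow_pickle=True)[0];s=np.load('s1.npy',allow_pickle=True)[0];C=cam(s,st)
cr=lambda p:np.array(p,float)/3-.33+[225,85]
uv=np.r_[cr([(114,295),(448,185),(82,547),(612,390),(213,108)])]
def model(p,full=False):
    x,y,w,sh=p[:4]
    L=np.array([[-.03,sh-.066,.0648],[-.03,sh+.066,.0648],[.0605,-.11,.074],[.0605,.11,.074],[-.082,0,.078]])
    return toW(p,L)
def toW(p,L):
    c,n=np.cos(p[2]),np.sin(p[2]);L=np.atleast_2d(L)
    return np.c_[p[0]+c*L[:,0]-n*L[:,1],p[1]+n*L[:,0]+c*L[:,1],L[:,2]]
def toA(p,W):
    W=np.atleast_2d(W);c,n=np.cos(p[2]),np.sin(p[2]);d=W[:,:2]-p[:2]
    return np.c_[c*d[:,0]+n*d[:,1],-n*d[:,0]+c*d[:,1],W[:,2]]
r=least_squares(lambda p:(proj(C,model(p))-uv).ravel(),[.6,.17,.135,0]);p=r.x
if __name__=='__main__':
    print('autos',p,'\nres px',r.fun.reshape(-1,2))
    post=back(C,cr([(98,137)]),.1045);a=toA(p,post);print('post',post,a*1e3,'q',np.arctan2(-(a[0,0]+.082),-a[0,1]))
    co=back(C,np.array([(166,124),(414,34)]),.06);print('corners',toA(p,co)*1e3)
    for n in['top','side']:
        t=arm.snapshot(n);save(t,n+'1.png');c=cam(t);print(n,proj(c,toW(p,[[-.03,p[3]-.066,.0648],[-.03,p[3]+.066,.0648],[.0605,-.11,.074],[.0605,.11,.074]])))
    np.save('A.npy',p)
E
python3 fit.py
```

```text
autos [0.6036 0.1666 0.1423 0.0055] 
res px [[-0.2731  0.5061]
 [ 0.5259  0.3579]
 [-1.6678  0.04  ]
 [ 0.5181 -1.5863]
 [ 0.7013  0.6875]]
post [[0.524  0.1191 0.1045]] [[-85.5529 -35.6686 104.5   ]] q 0.0992804402858778
corners [[-124.9585 -137.9442   60.    ]
 [-125.6733  139.846    60.    ]]
top [[296.0382 219.6935]
 [252.9752 224.5964]
 [308.8744 188.2914]
 [237.4535 196.4388]]
side [[330.936  233.569 ]
 [331.3479 264.9469]
 [301.541  221.3067]
 [296.6763 273.1723]]
```

>>> {"api": "play_rows", "payload": {"commands": [[-0.073,-0.341,-0.04,0,0,0],[-0.073,-0.341,-0.04,0,0,0],[-0.073,-0.341,-0.04,0,0,0],[-0.073,-0.341,-0.04,0,0,0],[-0.073,-0.341,-0.04,0,0,0]]}}

```text
clock: 3.78
eef_pos: [0.5263, -0.1377, 0.2182]
tool_rot: [0.001, 0.086, 0.996, -0.0]
wrist_force: [0.1, -0.3, 0.6]
opening: 0.0855
```

>>> {"api": "play_rows", "payload": {"commands": [[-0.01,-0.046,-0.005,0,0,0],[-0.01,-0.046,-0.005,0,0,0]]}}

```text
clock: 4.03
eef_pos: [0.5161, -0.1849, 0.2127]
tool_rot: [-0.0, 0.088, 0.996, -0.0]
wrist_force: [0.4, -0.3, 0.7]
opening: 0.0855
```

```bash
python3 - <<'E'
from h import *
np.set_printoptions(precision=4,suppress=True)
st=arm.read_state();print(st['clock'],st['eef_pos'],st['tool_rot'],abs(st['qvel']).max())
s=arm.snapshot('wrist');save(s,'wrist2.png');np.save('s2.npy',np.array([s,st],dtype=object))
a=s['img'][:,:,::-1];cv2.imwrite('pics/w2.png',cv2.resize(a[60:360,120:520],None,fx=2,fy=2,interpolation=cv2.INTER_CUBIC))
E
```

```text
4.025 [ 0.5161 -0.1849  0.2127] [-0.0002  0.0882  0.9961 -0.0001] 0.06643224390672965
```

View pics/w2.png

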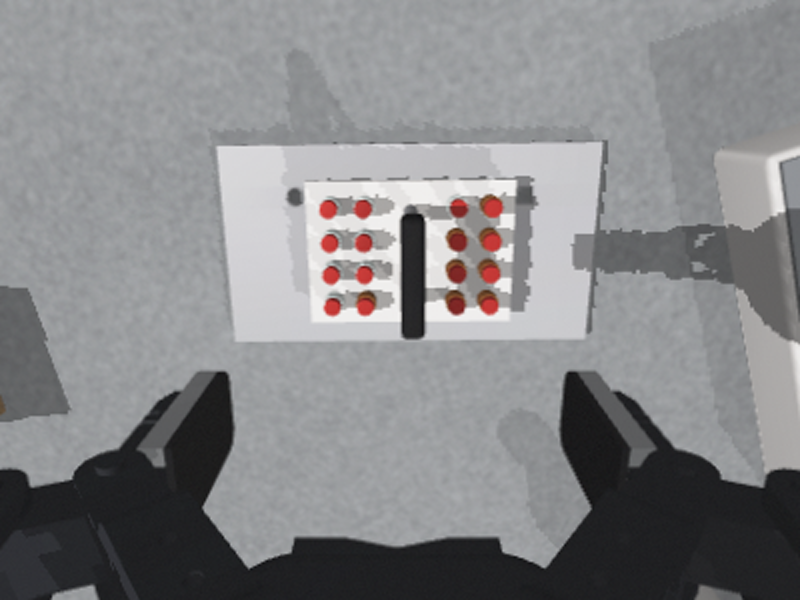

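```bash
python3 - <<'E'
from h import *
np.set_printoptions(precision=4,suppress=True)
s,st=np.load('s2.npy',allow_pickle=True);C=cam(s,st)
cr=lambda p:np.array(p,float)/2+[120,60]-.25
t=back(C,cr([(413,212),(413,338)]),.082);d=t[1]-t[0];print('h',t,t.mean(0),np.linalg.norm(d),np.arctan2(d[1],d[0]))
t=back(C,cr([(218,147),(604,143),(590,338),(235,341)]),.008);print(t,t.mean(0));d=t[1]-t[0];print(np.arctan2(-d[0],d[1]),np.linalg.norm(d),np.linalg.norm(t[3]-t[0]))
t=back(C,cr([(294,197)]),.008);print('hole',t)
E
```

```text
h [[ 0.4884 -0.1718  0.082 ]
 [ 0.5493 -0.1822  0.082 ]] [ 0.5188 -0.177   0.082 ] 0.06173090648257953 -0.1682166249670551
[[ 0.4443 -0.2753  0.008 ]
 [ 0.4808 -0.0576  0.008 ]
 [ 0.5993 -0.0752  0.008 ]
 [ 0.5619 -0.2961  0.008 ]] [ 0.5216 -0.1761  0.008 ]
-0.1661646780744722 0.22069584088482452 0.11944547333791196
hole [[ 0.4799 -0.2389  0.008 ]]
```

>>> {"api": "play_rows", "payload": {"commands": [[0.0035,0.008,-0.02,0,0,0.02],[0.0035,0.008,-0.08,0,0,0.02],[0.0035,0.008,-0.12,0,0,0.02],[0.0035,0.008,-0.137,0,0,0.02],[0.0035,0.008,-0.137,0,0,0.02]], "hand": 100}}

```text
clock: 4.7
eef_pos: [0.5203, -0.173, 0.0749]
tool_rot: [-0.001, 0.08, 0.997, 0.001]
wrist_force: [0.6, -0.3, 0.3]
opening: 0.0854
```

```bash
python3 - <<'E'
from h import *
st=arm.read_state();print(st['clock'],st['eef_pos'],st['tool_rot'],st['wrist_force'])
s=arm.snapshot('wrist');save(s,'wrist3.png')
E
```

```text
4.7 [ 0.52027606 -0.17297177  0.07491792] [-1.17097192e-03  8.04846050e-02  9.96754929e-01  6.84706188e-04] [ 0.62412053 -0.29968155  0.32395981]
```

View pics/wrist3.png

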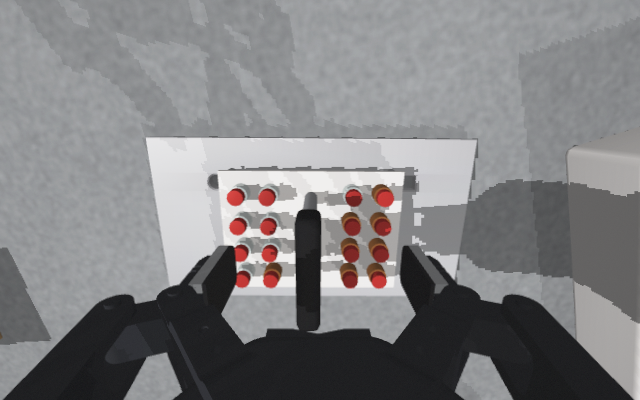

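>>> {"api": "play_rows", "payload": {"commands": [[0,-0.0045,0.001,0,0,0],[0,-0.0045,0.001,0,0,0]]}}

```text
clock: 5.0
eef_pos: [0.5213, -0.1803, 0.078]
tool_rot: [0.001, 0.082, 0.997, -0.0]
wrist_force: [-0.1, 0.0, 0.7]
opening: 0.0855
```

>>> {"api": "play_rows", "payload": {"commands": [[0,0,0,0,0,0],[0,0,0,0,0,0],[0,0,0,0,0,0],[0,0,0,0,0,0],[0,0,0,0,0,0]], "hand": 0, "newtons": 50}}

```text
clock: 5.62
eef_pos: [0.5206, -0.1797, 0.0769]
tool_rot: [0.0, 0.082, 0.997, 0.0]
wrist_force: [-0.7, 2.7, 1.9]
opening: 0.0114
```

```bash
python3 - <<'E'
from h import *
st=arm.read_state();print(st['clock'],st['eef_pos'],st['tool_rot'],st['wrist_force'],st['ft_torque'],st['opening'])
s=arm.snapshot('wrist');save(s,'wrist4.png')
E
```

```text
5.625 [ 0.52060439 -0.17972035  0.07687018] [8.34322520e-05 8.18485224e-02 9.96644756e-01 2.05436366e-04] [-0.7058077   2.74457623  1.90221898] [ 0.2925863   0.03909102 -0.01935228] 0.01140374681522877
```

View pics/wrist4.png

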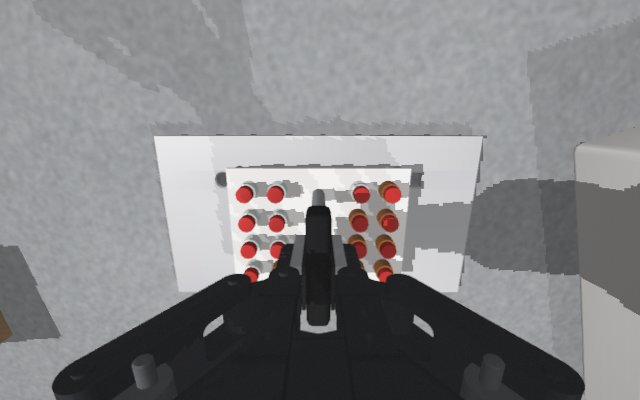

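>>> {"api": "play_rows", "payload": {"commands": [[0,0,0.003,0,0,0],[0,0,0.01,0,0,0],[0,0,0.03,0,0,0],[0,0,0.06,0,0,0],[0,0,0.09,0,0,0]]}}

```text
clock: 6.3
eef_pos: [0.5202, -0.1799, 0.1674]
tool_rot: [-0.001, 0.082, 0.997, 0.0]
wrist_force: [-0.1, 1.2, -5.5]
opening: 0.0114
```

>>> {"api": "play_rows", "payload": {"commands": [[0,0,0.045,0,0,0],[0,0,0.05,0,0,0]]}}

```text
clock: 6.55
eef_pos: [0.5218, -0.1807, 0.2199]
tool_rot: [0.003, 0.082, 0.997, -0.001]
wrist_force: [0.2, 0.2, -5.4]
opening: 0.011
```

```bash
python3 - <<'E'
from h import *
np.set_printoptions(precision=4,suppress=True)
st=arm.read_state();print(st['clock'],st['eef_pos'],st['tool_rot'],st['wrist_force'],st['ft_torque'],st['opening'])
s=arm.snapshot('wrist');save(s,'wrist5.png')
s=arm.snapshot('side');a=s['img'][:,:,::-1];cv2.imwrite('pics/side5.png',cv2.resize(a[100:280,230:470],None,fx=3.2,fy=3.2))
E
```

```text
6.55 [ 0.5218 -0.1807  0.2199] [ 0.003   0.0818  0.9966 -0.0013] [ 0.2184  0.1911 -5.3997] [ 0.0073 -0.0014 -0.0417] 0.010992994324060328
```

View pics/wrist5.png

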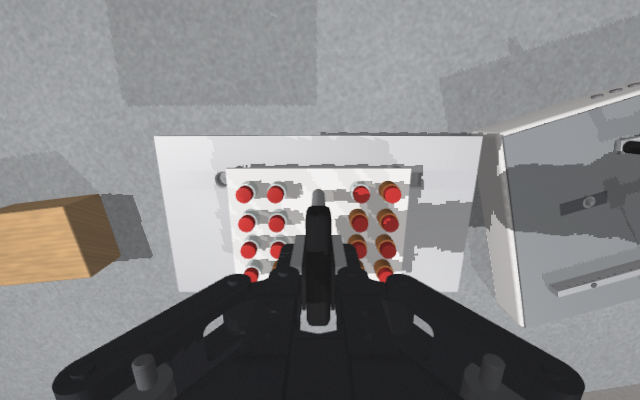

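View pics/side5.png

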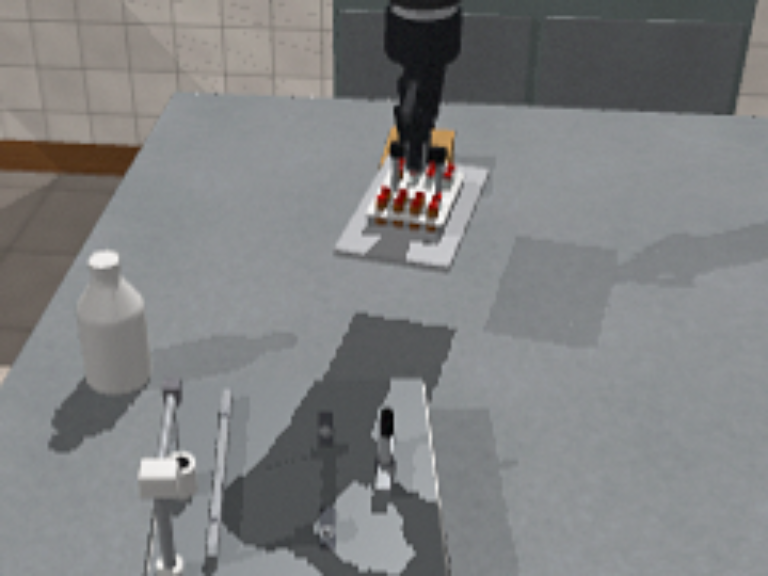

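>>> {"api": "play_rows", "payload": {"commands": [[0.005,0.025,0,0,0,0.05],[0.017,0.08,0,0,0,0.15],[0.03,0.135,0,0,0,0.26],[0.041,0.19,0,0,0,0.37],[0.053,0.245,0,0,0,0.47]]}}

```text
clock: 7.28
eef_pos: [0.5726, 0.0667, 0.214]
tool_rot: [-0.002, -0.036, 0.999, 0.0]
wrist_force: [1.2, -0.4, -5.4]
opening: 0.0111
```

>>> {"api": "play_rows", "payload": {"commands": [[0.011,0.05,0,0,0,0.08],[0.018,0.085,0,0,0,0.12],[0.023,0.106,0,0,0,0.142],[0.023,0.106,0,0,0,0.142]]}}

```text
clock: 7.78
eef_pos: [0.596, 0.172, 0.2148]
tool_rot: [-0.001, -0.072, 0.997, -0.0]
wrist_force: [0.3, -0.5, -5.2]
opening: 0.0111
```

```bash
python3 - <<'E'
from h import *
np.set_printoptions(precision=4,suppress=True)
st=arm.read_state();print(st['clock'],st['eef_pos'],st['tool_rot'],st['wrist_force'],st['ft_torque'],st['opening'])
s=arm.snapshot('wrist');save(s,'wrist6.png')
s=arm.snapshot('top');np.save('t6.npy',np.array([s],dtype=object));a=s['img'][:,:,::-1];cv2.imwrite('pics/top6.png',cv2.resize(a[150:280,200:360],None,fx=4.5,fy=4.5))
E
```

```text
7.775 [0.596  0.172  0.2148] [-0.0015 -0.0719  0.9974 -0.0002] [ 0.3385 -0.4901 -5.2444] [-0.1143 -0.0923  0.0162] 0.0110610450948419
```

View pics/wrist6.png

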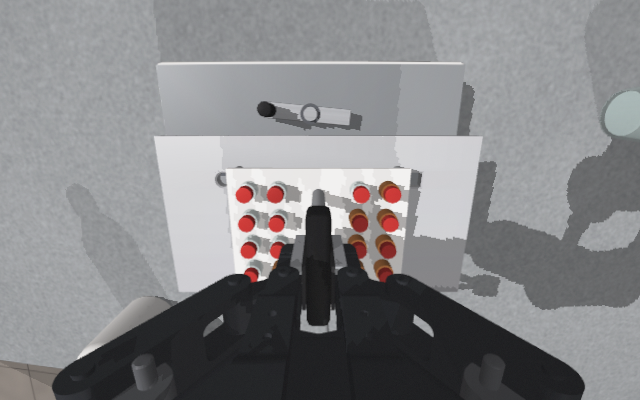

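View pics/top6.png

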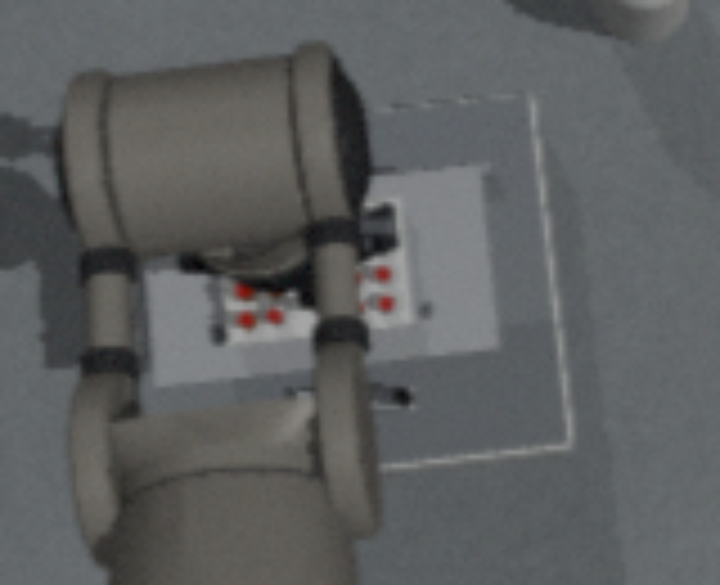

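```bash
python3 - <<'E'
from fit import *
p=np.load('A.npy')
st=arm.read_state();s=arm.snapshot('wrist');C=cam(s,st);save(s,'wrist7.png')
q=st['tool_rot'];print(st['eef_pos'],toA(p,st['eef_pos']),'yaw',-2*np.arctan2(q[1],q[2]),st['wrist_force'])
co=back(C,np.array([(157,64),(463,63.)]),.06);print('corners',toA(p,co)*1e3)
ax=back(C,np.array([(310,113.)]),.078);print('axis',toA(p,ax)*1e3)
po=back(C,np.array([(265,109.)]),.1045);print('post',toA(p,po)*1e3)
z=st['eef_pos'][2]-.0769
t=back(C,np.array([(154.5,136),(482,136.),(241,168),(412,168)]),z+.008);print('tray plate front',toA(p,t)*1e3)
a=s['img'][:,:,::-1];cv2.imwrite('pics/w7.png',cv2.resize(a[50:200,140:500],None,fx=2.2,fy=2.2,interpolation=cv2.INTER_CUBIC))
E
```

```text
[0.5962 0.1701 0.2156] [[-0.0068  0.0045  0.2156]] yaw 0.14158001808462412 [-0.6015  0.0789 -4.4444]
corners [[-126.828  -142.7612   60.    ]
 [-127.3181  137.9182   60.    ]]
axis [[-82.6613  -2.0387  78.    ]]
post [[-85.3074 -37.1759 104.5   ]]
tray plate front [[ -67.0015 -105.1428  146.6632]
 [ -66.8799  115.638   146.6632]
 [ -45.0768  -48.1631  146.6632]
 [ -45.0361   70.1552  146.6632]]
```

View pics/w7.png

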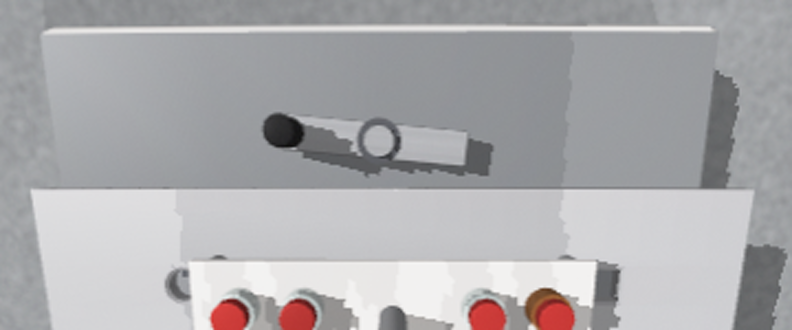

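>>> {"api": "play_rows", "payload": {"commands": [[0,0,-0.02,0,0,0],[0,0,-0.045,0,0,0],[0,0,-0.06,0,0,0],[0,0,-0.07,0,0,0],[0,0,-0.07,0,0,0]]}}

```text
clock: 8.55
eef_pos: [0.5964, 0.1707, 0.1463]
tool_rot: [-0.0, -0.071, 0.997, -0.0]
wrist_force: [0.0, 0.4, -3.9]
opening: 0.011
```

```bash
cat > look.py <<'E'
from h import *
import sys
np.set_printoptions(precision=4,suppress=True)
from fit import toA
p=np.load('A.npy');st=arm.read_state();s=arm.snapshot('wrist');q=st['tool_rot'];np.save('sl.npy',np.array([s,st],dtype=object))
print(st['clock'],st['eef_pos'],toA(p,st['eef_pos'])*1e3,'yaw',-2*np.arctan2(q[1],q[2]),'F',st['wrist_force'],'M',st['ft_torque'],st['opening'])
a=s['img'][:,:,::-1];cv2.imwrite('pics/'+sys.argv[1],cv2.resize(a[0:220,120:520],None,fx=2,fy=2,interpolation=cv2.INTER_CUBIC))
E
python3 look.py l1.png
```

```text
8.55 [0.5964 0.1707 0.1463] [[ -6.5244   5.1185 146.3214]] yaw 0.14172947666225383 F [ 0.0319  0.4396 -3.8915] M [-0.0369  0.0334  0.0214] 0.010984133590269103
```

View pics/l1.png

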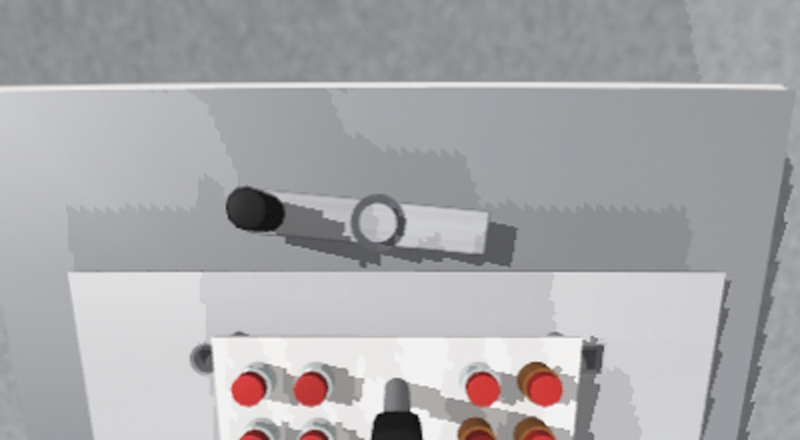

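```bash
python3 - <<'E'
from fit import *
p=np.load('A.npy');s,st=np.load('sl.npy',allow_pickle=True);C=cam(s,st)
cr=lambda p:np.array(p,float)/2+[120,0]-.25
print('axis',toA(p,back(C,cr([(378,222)]),.078))*1e3)
print('tray',toA(p,back(C,cr([(68,272),(726,272)]),.0774))*1e3)
print('deck edge',toA(p,back(C,cr([(100,88),(790,86)]),.06))*1e3)
print('post',toA(p,back(C,cr([(248,208)]),.1045))*1e3)
# first pic
s,st=np.load('s1.npy',allow_pickle=True)[0],np.load('st1.npy',allow_pickle=True)[0];C=cam(s,st)
cr=lambda p:np.array(p,float)/3-.33+[225,85]
print('first: pins',toA(p,back(C,cr([(114,295),(448,185)]),.0648))*1e3,'axis',toA(p,back(C,cr([(213,108)]),.078))*1e3,toA(p,back(C,cr([(213,108)]),.074))*1e3)
E
```

```text
axis [[-82.385  -0.293  78.   ]]
tray [[ -66.7462 -104.9407   77.4   ]
 [ -66.6489  116.7446   77.4   ]]
deck edge [[-126.663   -94.5216   60.    ]
 [-127.6271  139.2824   60.    ]]
post [[-85.5658 -35.7141 104.5   ]]
first: pins [[-30.4523 -59.9812  64.8   ]
 [-30.5558  71.0596  64.8   ]] axis [[-82.8677  -0.4552  78.    ]] [[-82.9313  -0.759   74.    ]]
```

>>> {"api": "play_rows", "payload": {"commands": [[0,0,-0.003,0,0,0],[0.002,0.0003,-0.003,0,0,0],[0.004,0.0006,-0.003,0,0,0],[0.005,0.0007,-0.003,0,0,0],[0.005,0.0007,-0.003,0,0,0]]}}

```text
clock: 9.22
eef_pos: [0.6016, 0.1718, 0.1437]
tool_rot: [0.0, -0.071, 0.997, 0.0]
wrist_force: [-0.3, 0.4, -5.3]
opening: 0.0111
```

>>> {"api": "play_rows", "payload": {"commands": [[0.0005,0.0001,0,0,0,0],[0.001,0.0001,0,0,0,0],[0.001,0.0001,0,0,0,0]]}}

```text
clock: 9.6
eef_pos: [0.6026, 0.1719, 0.1437]
tool_rot: [0.0, -0.071, 0.997, 0.0]
wrist_force: [0.4, -0.6, -5.9]
opening: 0.0113
```

>>> {"api": "play_rows", "payload": {"commands": [[0.0005,0.0001,0,0,0,0],[0.0005,0.0001,0,0,0,0]]}}

```text
clock: 9.85
eef_pos: [0.6031, 0.172, 0.1437]
tool_rot: [0.0, -0.071, 0.997, 0.0]
wrist_force: [-0.3, -0.1, -5.3]
opening: 0.0114
```

>>> {"api": "play_rows", "payload": {"commands": [[0.0005,0.0001,0,0,0,0],[0.0005,0.0001,0,0,0,0]]}}

```text
clock: 10.1
eef_pos: [0.6034, 0.172, 0.1437]
tool_rot: [-0.0, -0.071, 0.997, -0.0]
wrist_force: [-0.7, -0.7, -5.6]
opening: 0.0108
```

```bash
python3 look.py l2.png
```

```text
10.1 [0.6034 0.172  0.1437] [[  0.5786   5.3959 143.661 ]] yaw 0.1422780549751067 F [-0.6612 -0.6959 -5.5624] M [-0.0658  0.1469  0.0419] 0.010846403569086803
```

View pics/l2.png

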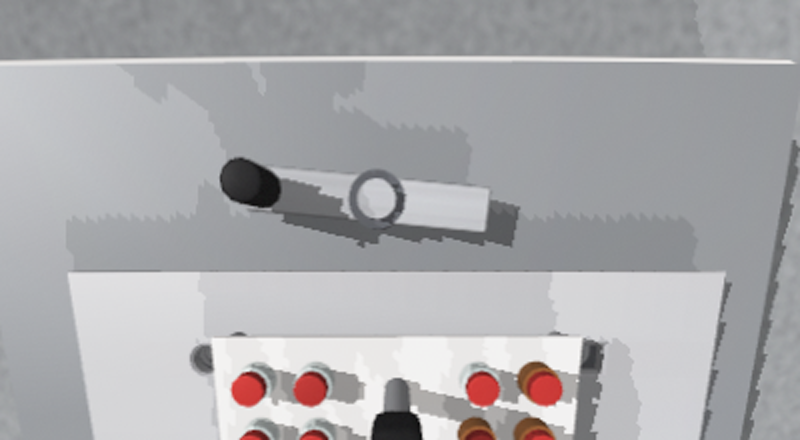

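>>> {"api": "play_rows", "payload": {"commands": [[0.0005,0.0001,0,0,0,0],[0.0005,0.0001,0,0,0,0]]}}

```text
clock: 10.4
eef_pos: [0.6036, 0.1721, 0.1437]
tool_rot: [-0.001, -0.071, 0.997, -0.0]
wrist_force: [-4.1, -1.5, -4.2]
opening: 0.011
```

>>> {"api": "play_rows", "payload": {"commands": [[0.0005,0.0001,0,0,0,0],[0.0005,0.0001,0,0,0,0]]}}

```text
clock: 10.65
eef_pos: [0.6038, 0.1721, 0.1437]
tool_rot: [-0.001, -0.071, 0.997, -0.0]
wrist_force: [-5.3, -1.5, -2.7]
opening: 0.011
```

```bash
python3 look.py l3.png
```

```text
10.65 [0.6038 0.1721 0.1437] [[  0.9846   5.4627 143.6785]] yaw 0.1422984847028427 F [-5.2964 -1.4748 -2.7255] M [-0.2686  0.9278  0.1142] 0.011039043962811365
```

>>> {"api": "play_rows", "payload": {"commands": [[-0.0009,-0.0001,0,0,0,0],[-0.0009,-0.0001,0,0,0,0]]}}

```text
clock: 10.95
eef_pos: [0.6036, 0.1721, 0.1436]
tool_rot: [-0.0, -0.071, 0.997, 0.0]
wrist_force: [-2.2, 0.1, -4.7]
opening: 0.0109
```

>>> {"api": "play_rows", "payload": {"commands": [[0,0,-0.0007,0,0,0],[0,0,-0.0014,0,0,0],[0,0,-0.0014,0,0,0]]}}

```text
clock: 11.32
eef_pos: [0.6036, 0.1723, 0.1423]
tool_rot: [-0.0, -0.071, 0.997, 0.0]
wrist_force: [-3.5, -0.3, -3.0]
opening: 0.0114
```

```bash
python3 look.py l4.png
```

```text
11.325 [0.6036 0.1723 0.1423] [[  0.7825   5.6264 142.2903]] yaw 0.14223361472872112 F [-3.4532 -0.3271 -3.0264] M [-0.0208  0.633   0.1449] 0.011392148044944797
```

>>> {"api": "play_rows", "payload": {"commands": [[-0.0003,0,-0.0005,0,0,0],[-0.0003,0,-0.0005,0,0,0]]}}

```text
clock: 11.62
eef_pos: [0.6035, 0.1722, 0.1418]
tool_rot: [0.0, -0.071, 0.997, 0.0]
wrist_force: [-3.0, -1.2, -4.0]
opening: 0.0113
```

>>> {"api": "play_rows", "payload": {"commands": [[0,0,-0.0005,0,0,0],[0,0,-0.0005,0,0,0]]}}

```text
clock: 11.88
eef_pos: [0.6034, 0.1722, 0.1413]
tool_rot: [0.0, -0.071, 0.997, 0.0]
wrist_force: [-1.5, -1.2, -5.0]
opening: 0.0109
```

```bash
python3 look.py l5.png
```

```text
11.875 [0.6034 0.1722 0.1413] [[  0.6576   5.605  141.2877]] yaw 0.142226135955329 F [-1.462  -1.1537 -4.9714] M [0.0503 0.4371 0.1488] 0.010880699505632906
```

View pics/l5.png

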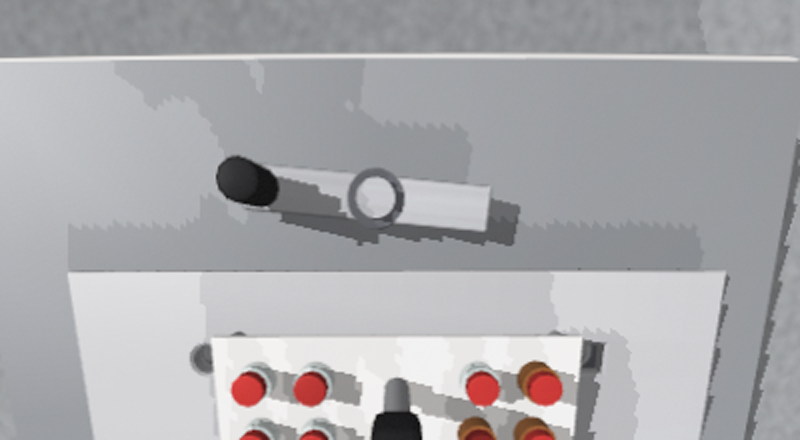

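>>> {"api": "play_rows", "payload": {"commands": [[0,0,-0.0005,0,0,0],[0,0,-0.0005,0,0,0]]}}

```text
clock: 12.18
eef_pos: [0.6034, 0.1722, 0.1408]
tool_rot: [0.0, -0.071, 0.997, 0.0]
wrist_force: [-1.7, -0.3, -4.6]
opening: 0.0109
```

>>> {"api": "play_rows", "payload": {"commands": [[0,0,-0.0005,0,0,0],[0,0,-0.0005,0,0,0]]}}

```text
clock: 12.42
eef_pos: [0.6034, 0.1722, 0.1402]
tool_rot: [0.0, -0.071, 0.997, 0.0]
wrist_force: [-2.8, 0.3, -5.1]
opening: 0.0112
```

>>> {"api": "play_rows", "payload": {"commands": [[0,0,-0.0005,0,0,0],[0,0,-0.0005,0,0,0]]}}

```text
clock: 12.68
eef_pos: [0.6034, 0.1722, 0.1398]
tool_rot: [0.0, -0.071, 0.997, 0.0]
wrist_force: [-2.1, -0.5, -4.9]
opening: 0.0109
```

>>> {"api": "play_rows", "payload": {"commands": [[0,0,-0.0005,0,0,0],[0,0,-0.001,0,0,0],[0,0,-0.001,0,0,0]]}}

```text
clock: 13.05
eef_pos: [0.6034, 0.1721, 0.1387]
tool_rot: [0.0, -0.071, 0.997, 0.0]
wrist_force: [-0.9, -0.1, -5.4]
opening: 0.0111
```

>>> {"api": "play_rows", "payload": {"commands": [[0,0,-0.0005,0,0,0],[0,0,-0.0005,0,0,0]]}}

```text
clock: 13.3
eef_pos: [0.6034, 0.1721, 0.1383]
tool_rot: [0.0, -0.071, 0.997, 0.0]
wrist_force: [-0.5, -1.3, -3.8]
opening: 0.011
```

>>> {"api": "play_rows", "payload": {"commands": [[0,0,-0.0005,0,0,0],[0,0,-0.0005,0,0,0]]}}

```text
clock: 13.55
eef_pos: [0.6034, 0.1722, 0.1378]
tool_rot: [0.0, -0.071, 0.997, 0.0]
wrist_force: [-0.9, -0.4, -4.1]
opening: 0.0117
```

>>> {"api": "play_rows", "payload": {"commands": [[0,0,-0.0004,0,0,0],[0,0,-0.0004,0,0,0]]}}

```text
clock: 13.8
eef_pos: [0.6033, 0.1722, 0.1374]
tool_rot: [0.0, -0.071, 0.997, 0.0]
wrist_force: [-0.5, -1.3, -5.4]
opening: 0.0112
```

>>> {"api": "play_rows", "payload": {"commands": [[0,0,-0.0004,0,0,0],[0,0,-0.0004,0,0,0]]}}

```text
clock: 14.05
eef_pos: [0.6034, 0.1722, 0.137]
tool_rot: [0.0, -0.071, 0.997, 0.0]
wrist_force: [-1.4, -1.4, -5.1]
opening: 0.0113
```

```bash
python3 look.py l6.png; python3 - <<'E'
from h import *
s=arm.snapshot('side');a=s['img'][:,:,::-1];cv2.imwrite('pics/side6.png',cv2.resize(a[170:300,240:400],None,fx=4.5,fy=4.5,interpolation=cv2.INTER_CUBIC))
E
```

```text
14.05 [0.6034 0.1722 0.137 ] [[  0.5594   5.5464 136.9913]] yaw 0.14215960522052642 F [-1.3942 -1.383  -5.0596] M [-0.1238  0.1602  0.0435] 0.011317832533150747
```

View pics/l6.png

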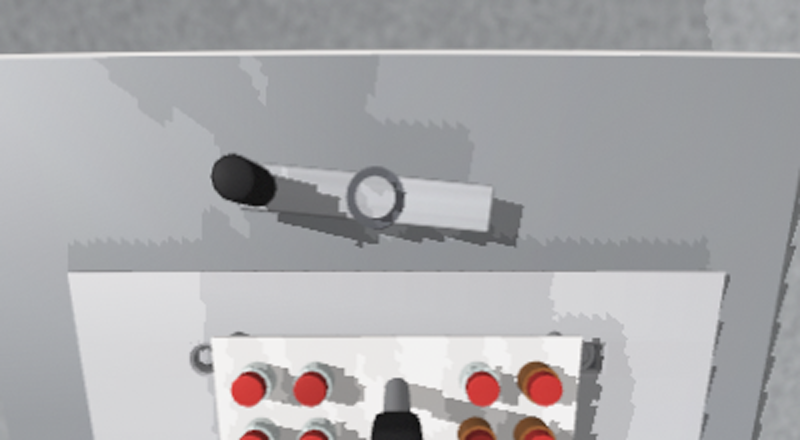

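View pics/side6.png

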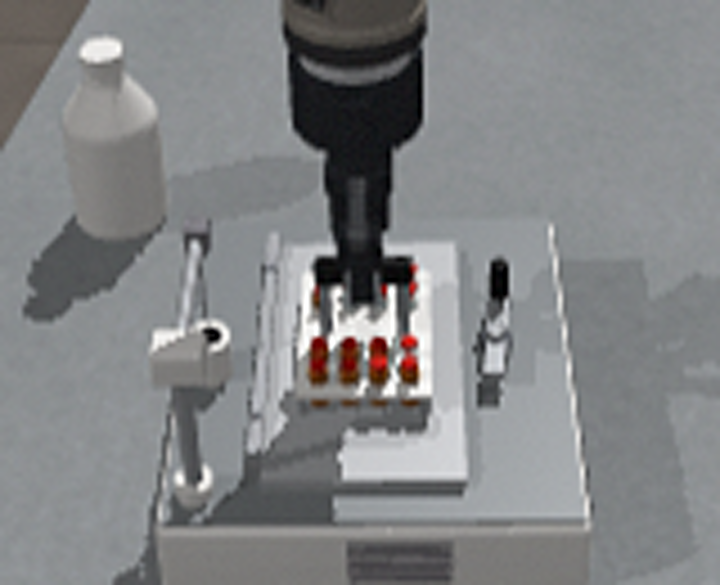

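>>> {"api": "play_rows", "payload": {"commands": [[0,0,-0.0005,0,0,0],[0,0,-0.0005,0,0,0]]}}

```text
clock: 14.4
eef_pos: [0.6033, 0.1721, 0.1369]
tool_rot: [0.0, -0.071, 0.997, 0.0]
wrist_force: [-2.8, -0.8, -1.5]
opening: 0.0109
```

>>> {"api": "play_rows", "payload": {"commands": [[0,0,-0.0005,0,0,0],[0,0,-0.0005,0,0,0]]}}

```text
clock: 14.65
eef_pos: [0.6033, 0.1721, 0.1369]
tool_rot: [0.0, -0.071, 0.997, 0.0]
wrist_force: [-4.3, -1.4, 3.2]
opening: 0.0111
```

>>> {"api": "play_rows", "payload": {"commands": [[0,0,-0.0005,0,0,0],[0,0,-0.0005,0,0,0]]}}

```text
clock: 14.9
eef_pos: [0.6033, 0.1722, 0.1368]
tool_rot: [0.0, -0.071, 0.997, 0.0]
wrist_force: [-6.4, -2.5, 6.3]
opening: 0.0114
```

>>> {"api": "play_rows", "payload": {"commands": [[0,0,0.0008,0,0,0],[0,0,0.0008,0,0,0]]}}

```text
clock: 15.15
eef_pos: [0.6033, 0.1721, 0.1369]
tool_rot: [0.0, -0.071, 0.997, 0.0]
wrist_force: [-4.9, -0.9, 3.7]
opening: 0.0111
```

>>> {"api": "play_rows", "payload": {"commands": [[0,0,0,0,0,0],[0,0,0,0,0,0],[0,0,0,0,0,0],[0,0,0,0,0,0]], "hand": 60}}

```text
clock: 15.65
eef_pos: [0.6035, 0.1722, 0.1363]
tool_rot: [0.0, -0.071, 0.997, 0.0]
wrist_force: [0.0, -0.2, -0.0]
opening: 0.0514
```

```bash
python3 look.py l7.png
```

```text
15.65 [0.6035 0.1722 0.1363] [[  0.7066   5.6177 136.2826]] yaw 0.14217335971923364 F [ 0.0272 -0.2032 -0.0432] M [ 0.0365 -0.0325 -0.0016] 0.05136578379381049
```

View pics/l7.png

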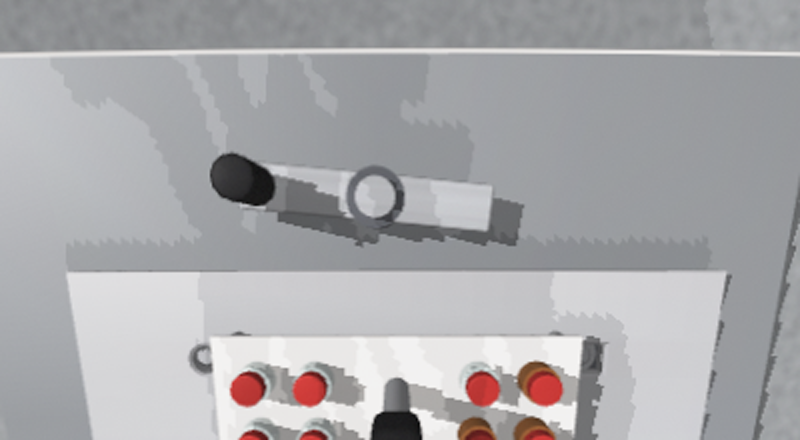

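>>> {"api": "play_rows", "payload": {"commands": [[0,0,0.01,0,0,0],[0,0,0.04,0,0,0],[0,0,0.08,0,0,0],[0,0,0.08,0,0,0]], "hand": 60}}

```text
clock: 16.2
eef_pos: [0.6051, 0.1725, 0.2209]
tool_rot: [0.004, -0.071, 0.997, 0.0]
wrist_force: [-0.3, 0.8, 0.7]
opening: 0.0515
```

```bash
python3 look.py l8.png; python3 - <<'E'
from h import *
s=arm.snapshot('wrist');save(s,'w8.png')
print(arm.read_state()['qpos'])
E
```

```text
16.2 [0.6051 0.1725 0.2209] [[  2.355    5.6695 220.8982]] yaw 0.14232699901552912 F [-0.3359  0.8158  0.662 ] M [ 0.045   0.0206 -0.0472] 0.05151707572990934
[ 1.55884480e-01  5.58168231e-01  1.27634387e+00  1.16669178e-04
  1.30599549e+00 -1.55712684e+00]
```

View pics/w8.png

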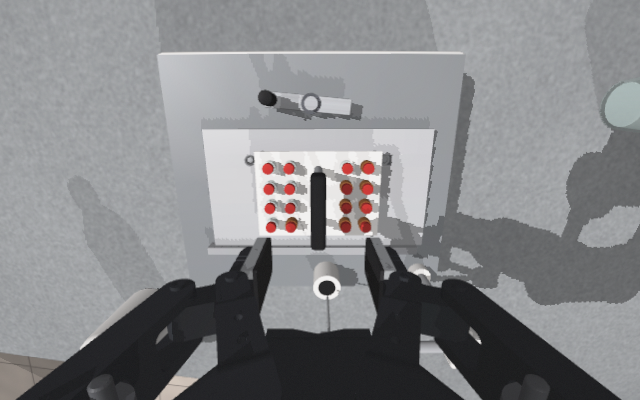

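>>> {"api": "play_rows", "payload": {"commands": [[-0.02,-0.013,0,0,0,0.3],[-0.045,-0.03,0,0,0,0.6],[-0.065,-0.044,0,0,0,0.9],[-0.0795,-0.0532,0,0,0,0.95]], "hand": 35}}

```text
clock: 16.8
eef_pos: [0.5223, 0.1183, 0.2152]
tool_rot: [-0.001, -0.305, 0.952, 0.0]
wrist_force: [-0.0, -0.7, 0.7]
opening: 0.0297
```

>>> {"api": "play_rows", "payload": {"commands": [[0,0,-0.02,0,0,0.3],[0,0,-0.045,0,0,0.6],[0,0,-0.06,0,0,0.62],[0,0,-0.06,0,0,0.62]]}}

```text
clock: 17.3
eef_pos: [0.523, 0.1189, 0.1548]
tool_rot: [-0.002, -0.446, 0.895, 0.001]
wrist_force: [0.2, 0.5, -0.1]
opening: 0.0298
```

```bash
python3 look.py l9.png; python3 - <<'E'
from h import *
s=arm.snapshot('wrist');save(s,'w9.png')
E
```

```text
17.3 [0.523  0.1189 0.1548] [[-86.5765 -35.7572 154.8454]] yaw 0.9245617662588703 F [ 0.1649  0.4593 -0.0996] M [-0.0159 -0.0207 -0.0052] 0.02982171868423435
```

View pics/w9.png

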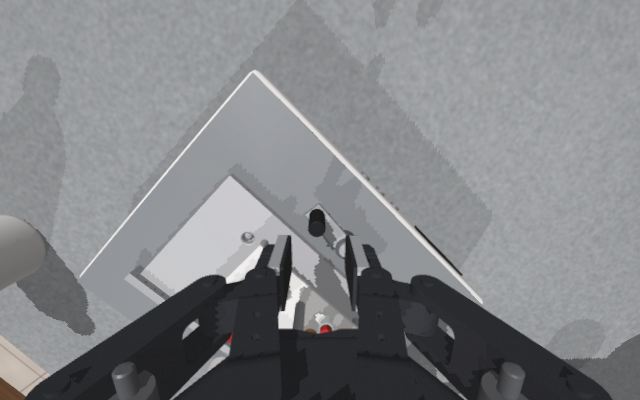

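```bash
python3 - <<'E'
from fit import *
p=np.load('A.npy');s,st=np.load('sl.npy',allow_pickle=True);C=cam(s,st)
a=back(C,np.array([(316,216.)]),.1045);print(a,toA(p,a)*1e3)
q=.1;print(proj(C,toW(p,[[-.082-.036*np.sin(q),-.036*np.cos(q),.1045]])), proj(C,np.array([st['eef_pos']-[0,0,.05]])))
for q in [.1,.4,.7,1.0,1.3,1.57]: print(q,toW(p,[[-.082-.036*np.sin(q),-.036*np.cos(q),.1045]]))
E
```

```text
[[0.5179 0.1111 0.1045]] [[-92.642  -42.7835 104.5   ]]
[[315.9846 230.0596]] [[317.0919 229.3443]]
0.1 [[0.5239 0.119  0.1045]]
0.4 [[0.5132 0.1201 0.1045]]
0.7 [[0.5034 0.1244 0.1045]]
1.0 [[0.4952 0.1314 0.1045]]
1.3 [[0.4894 0.1405 0.1045]]
1.57 [[0.4868 0.1498 0.1045]]
```

>>> {"api": "play_rows", "payload": {"commands": [[0.001,0,-0.015,0,0,0],[0.001,0,-0.03,0,0,0],[0.001,0,-0.042,0,0,0],[0.001,0,-0.044,0,0,0]]}}

```text
clock: 17.9
eef_pos: [0.5241, 0.1189, 0.111]
tool_rot: [-0.001, -0.447, 0.894, 0.0]
wrist_force: [-0.1, -0.1, 0.6]
opening: 0.0294
```

>>> {"api": "play_rows", "payload": {"commands": [[0,0,0,0,0,0],[0,0,0,0,0,0],[0,0,0,0,0,0]], "hand": 18, "newtons": 20}}

```text
clock: 18.27
eef_pos: [0.5251, 0.119, 0.1128]
tool_rot: [0.0, -0.447, 0.894, -0.0]
wrist_force: [-0.2, -0.3, 1.0]
opening: 0.0156
```

```bash
python3 look.py l10.png; python3 - <<'E'
from h import *
s=arm.snapshot('wrist');save(s,'w10.png')
E
```

```text
18.275 [0.5251 0.119  0.1128] [[-84.4595 -35.9612 112.7556]] yaw 0.9272539648205741 F [-0.2231 -0.3002  1.0308] M [-0.0158  0.0497  0.0341] 0.01556211618827815
```

View pics/w10.png

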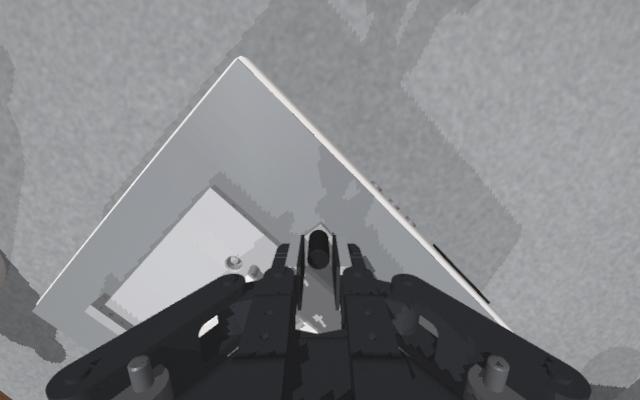

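>>> {"api": "play_rows", "payload": {"commands": [[-0.005,0.0003,-0.002,0,0,0],[-0.0107,0.0011,-0.002,0,0,0],[-0.0155,0.003,-0.002,0,0,0],[-0.0205,0.0054,-0.002,0,0,0],[-0.0205,0.0054,-0.002,0,0,0]]}}

```text
clock: 19.0
eef_pos: [0.5036, 0.1248, 0.1102]
tool_rot: [-0.0, -0.447, 0.894, 0.0]
wrist_force: [-0.2, -0.8, 0.6]
opening: 0.0156
```

```bash
python3 look.py l11.png; python3 - <<'E'
from h import *
s=arm.snapshot('wrist');save(s,'w11.png')
E
```

```text
19.0 [0.5036 0.1248 0.1102] [[-104.8881  -27.138   110.2439]] yaw 0.9272990428467712 F [-0.1856 -0.7624  0.6159] M [0.0601 0.0527 0.0064] 0.015625044752121044
```

View pics/w11.png

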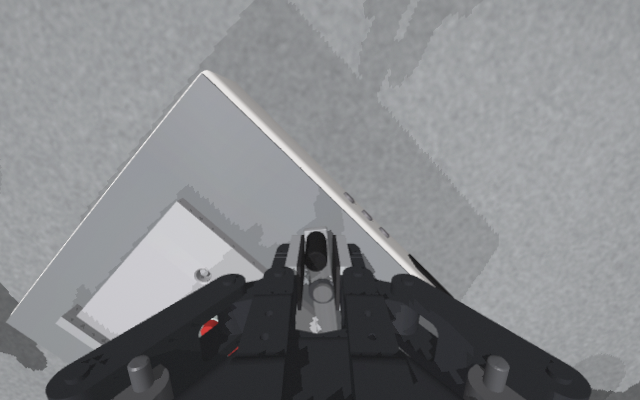

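>>> {"api": "play_rows", "payload": {"commands": [[-0.0042,0.0033,0,0,0,0],[-0.0082,0.007,0,0,0,0],[-0.0113,0.0115,0,0,0,0],[-0.014,0.0161,0,0,0,0],[-0.0155,0.021,0,0,0,0]]}}

```text
clock: 19.73
eef_pos: [0.4886, 0.1458, 0.1103]
tool_rot: [-0.0, -0.447, 0.894, 0.0]
wrist_force: [0.3, -1.9, -0.4]
opening: 0.0156
```

>>> {"api": "play_rows", "payload": {"commands": [[-0.0011,0.0044,0,0,0,0],[-0.0011,0.0044,0,0,0,0]]}}

```text
clock: 19.98
eef_pos: [0.4876, 0.1504, 0.1103]
tool_rot: [0.0, -0.447, 0.894, 0.0]
wrist_force: [0.6, 0.2, 0.2]
opening: 0.0157
```

```bash
python3 look.py l12.png; python3 - <<'E'
from h import *
s=arm.snapshot('wrist');save(s,'w12.png')
E
```

```text
19.975 [0.4876 0.1504 0.1103] [[-117.1286    0.3977  110.3005]] yaw 0.9276380041534231 F [0.6015 0.2458 0.2496] M [ 0.0374 -0.0217 -0.0434] 0.0157012980187786
```

View pics/w12.png

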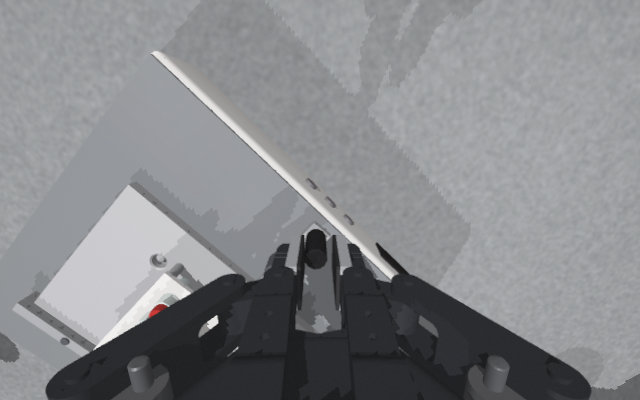

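Push a little further to take up the slack and feel the stop.

>>> {"api": "play_rows", "payload": {"commands": [[-0.0002,0.0015,0,0,0,0],[-0.0002,0.0015,0,0,0,0]]}}

```text
clock: 20.32
eef_pos: [0.4876, 0.1513, 0.1103]
tool_rot: [-0.0, -0.447, 0.894, 0.0]
wrist_force: [0.8, -0.1, -0.2]
opening: 0.0156
```

>>> {"api": "play_rows", "payload": {"commands": [[-0.0002,0.0015,0,0,0,0],[-0.0002,0.0015,0,0,0,0]]}}

```text
clock: 20.58
eef_pos: [0.4874, 0.1526, 0.1103]
tool_rot: [-0.0, -0.447, 0.894, -0.0]
wrist_force: [0.8, -1.7, -0.7]
opening: 0.0154
```

>>> {"api": "play_rows", "payload": {"commands": [[-0.0002,0.0015,0,0,0,0],[-0.0002,0.0015,0,0,0,0]]}}

```text
clock: 20.82
eef_pos: [0.4876, 0.1534, 0.1103]
tool_rot: [0.0, -0.447, 0.894, -0.001]
wrist_force: [2.7, -6.3, -1.6]
opening: 0.0153
```

>>> {"api": "play_rows", "payload": {"commands": [[-0.0002,0.001,0,0,0,0],[-0.0002,0.001,0,0,0,0]]}}

```text
clock: 21.08
eef_pos: [0.4876, 0.1536, 0.1103]
tool_rot: [-0.0, -0.447, 0.894, -0.001]
wrist_force: [2.3, -10.7, -0.6]
opening: 0.015
```

>>> {"api": "play_rows", "payload": {"commands": [[0.0002,-0.003,0,0,0,0],[0.0002,-0.003,0,0,0,0]]}}

```text
clock: 21.32
eef_pos: [0.4871, 0.1522, 0.1103]
tool_rot: [-0.0, -0.447, 0.895, 0.0]
wrist_force: [0.9, -2.5, 0.6]
opening: 0.0153
```

>>> {"api": "play_rows", "payload": {"commands": [[0,0,0,0,0,0],[0,0,0.01,0,0,0],[0,0,0.05,0,0,0],[0,0,0.1,0,0,0],[-0.02,0,0.13,0,0,0]], "hand": 28}}

```text
clock: 21.95
eef_pos: [0.4682, 0.1526, 0.2434]
tool_rot: [0.002, -0.447, 0.894, -0.001]
wrist_force: [0.3, 0.1, 0.6]
opening: 0.0237
```

>>> {"api": "play_rows", "payload": {"commands": [[0.02,-0.01,0.02,0,0,-0.3],[0.04,-0.01,0.02,0,0,-0.6],[0.04,-0.01,0.02,0,0,-0.9],[0.04,-0.01,0.02,0,0,-0.9]]}}

```text
clock: 22.45
eef_pos: [0.5071, 0.1425, 0.2608]
tool_rot: [0.0, -0.237, 0.971, 0.0]
wrist_force: [0.2, 0.0, -0.9]
opening: 0.0239
```

```bash
python3 look.py l13.png; python3 - <<'E'
from h import *
s=arm.snapshot('wrist');save(s,'w13.png')
s=arm.snapshot('side');a=s['img'][:,:,::-1];cv2.imwrite('pics/side13.png',cv2.resize(a[170:300,240:400],None,fx=4.5,fy=4.5,interpolation=cv2.INTER_CUBIC))
E
```

```text
22.45 [0.5071 0.1425 0.2608] [[-98.9763 -10.1909 260.8187]] yaw 0.478764285230442 F [ 0.1715  0.0112 -0.8672] M [-0.0195 -0.0233 -0.0039] 0.02394332115083448
```

View pics/w13.png

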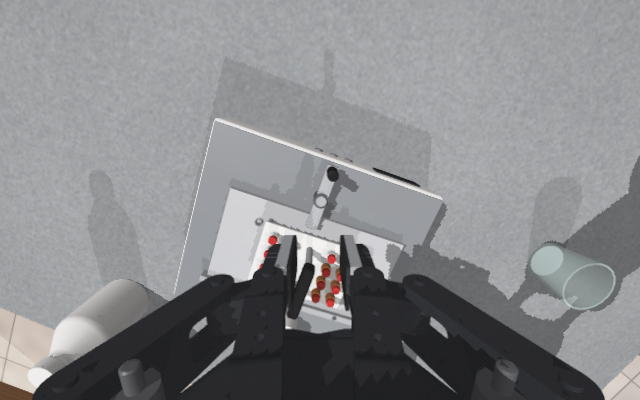

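View pics/side13.png

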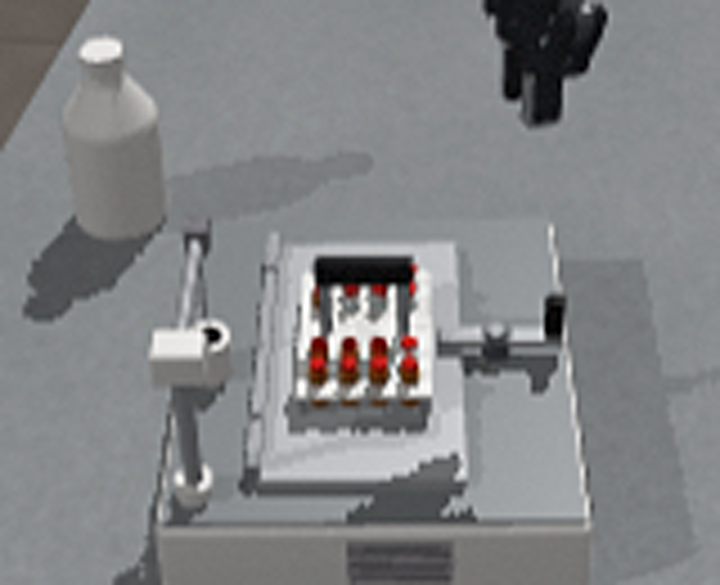

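```bash
python3 - <<'E'
from fit import *
p=np.load('A.npy');s,st=np.load('sl.npy',allow_pickle=True);C=cam(s,st)
a=s['img'][:,:,::-1];cv2.imwrite('pics/z13.png',cv2.resize(a[105:265,190:430],None,fx=3.3,fy=3.3,interpolation=cv2.INTER_CUBIC))
A=lambda uv,z:toA(p,back(C,np.array([uv],float),z))[0]*1e3
po=A((332,174),.1045);ax=A((320,201),.078);print(po,ax,'q',np.arctan2(-(po[0]-ax[0]),-(po[1]-ax[1])))
print('tray FL',A((231,187),.068),'FR',A((404,245),.068))
E
```

```text
[-119.3313   -1.6911  104.5   ] [-80.983   -0.8742  78.    ] q 1.5494974350766706
tray FL [ -60.0242 -103.134    68.    ] FR [-58.9013 117.2168  68.    ]
```

View pics/z13.png

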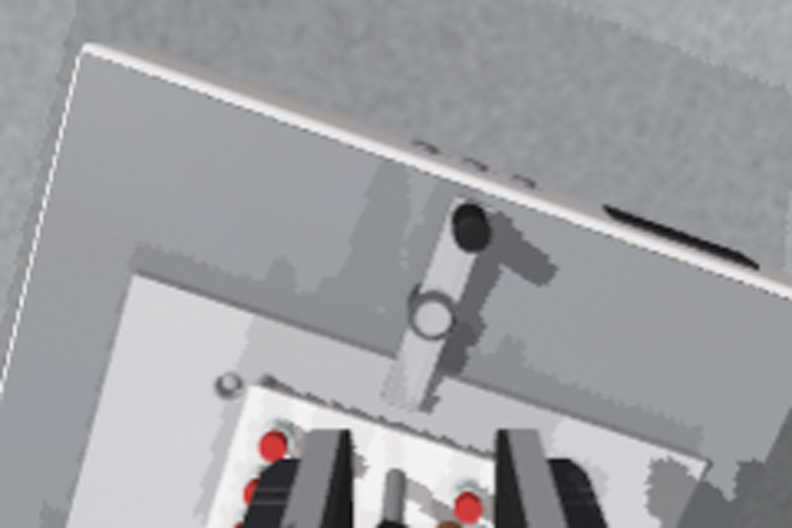

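```bash
python3 -c "
from rig import arm
print(arm.hand_in(), arm.read_state()['clock'])"
```

```text
the job is handed in; nothing more can be done
the job is handed in; nothing more can be done
```

The tray is seated on its pins, the clip is swung round over its front edge, and I handed the job in at about 22.5 s of the 54 s. The hand-in gave no verdict.

**Tray:**
- **Pin position:** The wrist camera showed the pins shifted about +5.5 mm along the fence.
- **Lowering:** I carried the tray over level and touched it to the fence at about 5 N. I then eased off slightly and lowered it over the pins in roughly 0.5 mm steps. Because the shift was known, I did not have to search by sliding it along the deck.
- **Seating:** Nothing resisted until it met the deck at the height expected for flush. At its highest the tool read 6 N upward, so the tray pressed on the deck with about 12 N.
- **Release:** When I opened the gripper, the tray hardly moved.

**Clip:** I guided the post round with the fingers held loosely about it until it met its stop at about 11 N, then opened the gripper and moved clear.

**Last checks:**
- A pin shows inside the round hole. The slot and its pin were hidden by the gripper in that picture.
- The tray's front edge is at about -59 to -60 mm where -60 mm was expected, and it lies parallel to the deck within 0.01 rad.
- The clip reads about 1.55 rad, with its nose over the tray's front edge.
- The robot touches nothing, and I never worked near the bottle, beaker or carton.

**Disagreements:**
- One earlier picture, taken just after a move, disagreed with the others by about 2 mm along the fence. The close-up taken before lowering agreed with the first measurement.
- In the last picture the tray's middle reads 7.0 mm along the fence instead of 5.5 mm, which is within the camera's error.

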